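Jack up the front of the warming plate and hold it

TASK

Shut the warming plate down with its keys, one at a time: red, then yellow, then blue. Then stand the red jack on the table with its saddle centred under the ring-marked lift point of the yellow lug, let go of it, and give its pump handle a trial stroke: right down, then let it come all the way up again. Finally push the black pad at the handle's end right down with the fingers once more and finish while still holding it down, so that the jack alone carries the raised plate for wiping underneath; leave the jars, lids, bottle and jug alone.

Things in the scene. Friction and masses are not known exactly. Their poses are not given: they have to be found in the camera images.
- key_red (a joint): spring key with a red round cap on the grey control box; 0 = up, about 0.006 m = fully down (about 5 N); it counts as pressed beyond 0.0035 and springs back by itself
- key_yellow (a joint): the same with a yellow cap
- key_blue (a joint): the same with a blue cap
- key_red_top (a point): centre of the top of the red cap (28 mm across). The three keys stand in a row, 55 mm apart, in any order, on the fixed control box (85 x 190 x 30 mm, lying on the table)
- key_yellow_top (a point): centre of the top of the yellow cap
- key_blue_top (a point): centre of the top of the blue cap
- jack: red lever jack, loose, 0.8 kg. Origin: centre of the underside of its base plate (180 along x, 90 along y, 12 thick); x points from handle to saddle, z up. In its middle stands the housing to carry it by: 50 along x, 34 across y, 12 to 76 mm high (a pivot pin juts out 3 mm each side at 64 mm height). Saddle centre at x = +70 mm; handle pivot at x = 0, 64 mm high
- jack_grip (a point): point in the middle of the jack's housing, 50 mm above the underside of its base: where to grip it, closing along the jack's y
- jack_saddle: the jack's saddle: an upright steel ram with a round rubber-topped disc 38 mm across; it rises 0.07 m for each rad of the handle (35 mm at full stroke) and sinks again when the handle rises. Origin: 12 mm above the underside of the jack, on the ram's axis when lowered
- saddle_top (a point): centre of the saddle's top face, 62 mm above the underside of the jack when lowered
- jack_handle (a joint): pump handle of the jack: 0 = fully up (handle rises 0.42 rad above level, away from the saddle), 0.5 = fully down at its stop (0.08 rad below level). A spring returns it to 0 when let go. Pushing it down under load takes about 8 to 13 N at the pad
- pump_pad: black pad at the end of the pump handle, 50 mm long, 36 mm wide, 14 mm thick, centred 130 mm from the pivot; origin at the centre of its top face, axes as the jack's at level handle
- pad_top (a point): centre of the top face of the pump pad (about 123 mm above the table with the handle up, about 61 mm with it fully down); press down here
- warmer: warming plate: flat aluminium deck, black top (325 x 340 x 36 mm, top 108 mm above the table), hinged at its back on a fixed stand; two rubber feet under its front corners, 150 mm either side of the middle. Origin: on the table straight below the lift point (deck down). x points from the lift point back to the hinge (370 mm away, 90 mm high), z up; deck's front edge at x = +30 mm
- lift_lug: yellow steel lug (75 x 60 x 10 mm) that juts 60 mm out of the middle of the deck's front edge towards -x of the warmer; marked on top with a black ring. Underside 72 mm above the table while the deck is down. Origin at the lift point
- lift_point (a point): the lift point: on the underside of the yellow lug, straight below the black ring on its top; 72 mm above the table with the deck down, about 25 mm higher at full jack stroke
- jar_a: bystander, leave alone: closed jar of cream, 67 mm across, 76 mm high; origin at the centre of its underside
- jar_b: bystander, leave alone: closed jar of cream, 67 mm across, 76 mm high; origin at the centre of its underside
- sauce: bystander, leave alone: small amber bottle, 44 mm across, 110 mm high; origin at the centre of its underside
- jug: bystander, leave alone: clear plastic jug, 80 mm across, 100 mm high; origin at the centre of its underside
- lid_a: bystander, leave alone: loose gold jar lid, 70 mm across, 13 mm high; origin at the centre of its underside
- lid_b: bystander, leave alone: loose gold jar lid, 70 mm across, 13 mm high; origin at the centre of its underside

How it is judged:
By the outcome, as a careful person would: the job done as asked, in the order asked, and still so for the second after the job is handed in, while the arm keeps its last pose, push and grip.
It also fails if it takes over 64 s, if anything falls off the work surface, if the arm or the gripper's body presses on something with over 40 N, if the wrist force passes 120 N, or if a joint passes its speed limit or range.

ROBOT

A 6-joint arm with a two-finger parallel gripper is mounted at the origin on the work surface. World frame = base frame: x ahead of the robot, y to its left, z up, the work surface at z = 0. Lengths are in m, angles in rad, forces in N, time in s.
With the tool pointing down it reaches from about 0.3 to 1 m from the base axis. Payload 5.1 kg.
Tool frame: the origin (TCP) lies at the very end of the fingers, on their centre line; the grasp point (between the pads) lies 19 mm behind it; z points along the fingers, y is the line along which they close (so a half turn about z gives the same grasp; the last joint's range is limited). The gripper opens to 95 mm and grips with 3 to 60 N. Pads are 20 mm wide; open, the fingers measure 119 mm over their backs; the gripper's body (75 mm by 180 mm) begins 59 mm behind the grasp point.
Start: joints at [-1.273, 0.124, 1.65, -0, 1.367, -0.083], TCP at [0.242, -0.603, 0.215] pointing down, gripper open.
Joint ranges: [-2.61, 2.61], [-1.02, 2.33], [0.03, 2.71], [-1.35, 4.49], [0.32, 2.68], [-2.91, 2.91]. Speed limits (rad/s): [2.57, 2.57, 3.14, 3.14, 3.14, 3.14].

INTERFACE

Orientations are given as a unit quaternion [x, y, z, w].
In Python, from plant import r, optics, job gives the robot as it stands.
- The arm moves only by the tool drive_tool, never from a script. Its argument "commands" is a list of rows, each an object with "rot": the turn, a rotation vector about the tool's x, y, z each as a share of 8 degrees, from -1 to 1, a list of three; "slide": the shift along the tool's x, y, z each as a share of 75 cm, from -1 to 1, a list of three; "gripper": the gripper command: -1 is shut, 1 is fully open, values between are in proportion. A call has 1 to 8 rows; each row shifts and turns the commanded pose from where the row before left it, along the tool's axes as they then stand; what a row does not reach is not made up. A row lasts 1/8 s, in which the tool goes at most 62.5 mm and 10.7 degrees, less where a joint would pass 70% of its speed; a pose out of reach is approached as far as the arm can. A call with a number of a shift or a turn outside -1 to 1 is refused whole. A call with a gripper value outside its range is refused whole. The fingers move at their own pace and stop on an object; the grip force is fixed at half the most. Time passes only in rows, so rows that do not move let the fingers close. It gives the time, the measured TCP pose, the force, the opening and the grip force at its end, in the units of the state.
- r.get_obs(): the state, without advancing time (a new reading comes with each control period).
- optics.camera(name): name is "side" or "top" or "wrist"; returns the picture (480x640x3 uint8, red, green, blue); there is no depth.
- optics.get_calibration(name): a dict with "intrinsics" (3x3 intrinsics, pixels), "k1" (the pictures are not rectified: a ray, as slopes to the right and down, at radius r is drawn at 1 + k1 r^2 times it, then the intrinsics apply), "R" (3x3) and "t" (3): a world point X has camera coordinates R X + t. Camera axes: x right, y down, z forward; pixel columns grow to the right and rows downward; lengths in m; the calibration is good to about 2 mm. A picture is of the moment at which its call begins: read the wrist's pose just before it. get_calibration takes no time and is no camera call; for the wrist camera it gives the pose at the moment of the call.
- job.sign_off(): hands the job in; it is judged then, once.
The state is a dict: "time_s": time; "joint_pos": joint angles; "joint_velocities": joint speeds; "tau": joint torques, N m; "tool_pos": TCP position; "tcp_rot": TCP orientation; "contact_force": force on the tool from outside, world axes, zero at the start; "moment": the same for the moment, N m; "gripper_width": finger opening in m; "grip_force": force on a finger pad.
Only numpy, scipy, OpenCV 4.12 (cv2) and the standard library are available. Lean on these libraries where they do the work, as an engineer would, in place of code of your own. Each camera call takes 0.05 s, during which the arm holds its last target. There are 200 camera calls.

## Working session

There is one attempt and no reset: what is moved stays moved. The work goes in short steps, Python scripts to look and compute and a tool call to move; the robot and the scene stay as the last step left them, time stands still between calls to the robot, and variables do not carry over. Pictures are saved under pics/ and viewed, at most 10 in all, crops included, and the job is handed in when it is done.

Besides the shell and the picture viewer there is one more tool, called after "Request:" by a JSON object that holds its "op" and its "data". drive_tool: Moves the arm, as the interface text tells. Its arguments: {"type":"object","properties":{"commands":{"type":"array"}},"required":["commands"]}

```bash
mkdir -p pics; cat > h.py <<'E'
import numpy as np, cv2
from plant import r, optics, job
def snap(n,f):
    c=optics.get_calibration(n); im=optics.camera(n); cv2.imwrite('pics/'+f,im[:,:,::-1]); return im,c
def ray(c,uv):
    K=np.array(c['intrinsics']);d=(np.array(uv,float)-[K[0,2],K[1,2]])/[K[0,0],K[1,1]]
    s=d.copy()
    for _ in range(20): s=d/(1+c['k1']*(s@s))
    R=np.array(c['R']);t=np.array(c['t']);return -R.T@t, R.T@np.array([s[0],s[1],1])
def at(c,uv,z):
    o,d=ray(c,uv);return o+d*(z-o[2])/d[2]
def proj(c,X):
    p=np.array(c['R'])@np.array(X)+np.array(c['t']);s=p[:2]/p[2];s=s*(1+c['k1']*(s@s));K=np.array(c['intrinsics'])
    return s*[K[0,0],K[1,1]]+[K[0,2],K[1,2]]
E
python3 - <<'E'
from h import *
import pickle
a,c=snap('top','top1.png');b,d=snap('side','side1.png')
pickle.dump((c,d),open('cal.pkl','wb'))
print(r.get_obs()); print(c,d)
E
```

```text
{'time_s': 0.1, 'joint_pos': array([-1.27259813e+00,  1.24485135e-01,  1.65151337e+00, -6.23258902e-06,
        1.36747851e+00, -8.26193017e-02]), 'joint_velocities': array([-0.00178876, -0.00082377, -0.00251683,  0.00059534,  0.00171051,
        0.00068779]), 'tau': array([ 6.73335253e-04, -4.18881047e+01, -3.61096609e+01,  7.76424143e-02,
        4.61778883e-02, -6.48341779e-05]), 'tool_pos': array([ 0.24138458, -0.60290809,  0.2134949 ]), 'tcp_rot': array([ 9.81926402e-01,  1.89260810e-01, -1.04393988e-04, -9.36380555e-04]), 'contact_force': array([-0.1847059 , -0.71307119, -0.09590316]), 'moment': array([-0.02024797, -0.03463715, -0.04877192]), 'grip_force': 0.0, 'gripper_width': 0.09514793804868923}
{'intrinsics': array([[475.51559841,   0.        , 320.5909582 ],
       [  0.        , 475.51559841, 240.2447118 ],
       [  0.        ,   0.        ,   1.        ]]), 'k1': -0.04450662738444683, 'R': array([[-1.03865866e-02, -9.99945573e-01, -9.84787389e-04],
       [-9.94833314e-01,  1.04329383e-02, -1.00984316e-01],
       [ 1.00989094e-01, -6.91830401e-05, -9.94887530e-01]]), 't': array([-0.085415  ,  0.58425387,  0.90646612])} {'intrinsics': array([[523.55246084,   0.        , 319.08540742],
       [  0.        , 523.55246084, 233.06964042],
       [  0.        ,   0.        ,   1.        ]]), 'k1': -0.03970502004278216, 'R': array([[-0.84365637, -0.53653788, -0.01926225],
       [-0.25102578,  0.42592147, -0.8692393 ],
       [ 0.47458402, -0.72850395, -0.4940162 ]]), 't': array([0.40754481, 0.26938962, 0.73134045])}
```

View pics/top1.png

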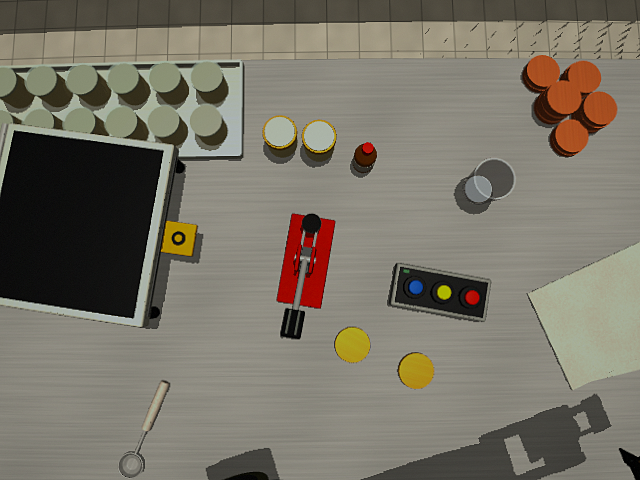

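View pics/side1.png

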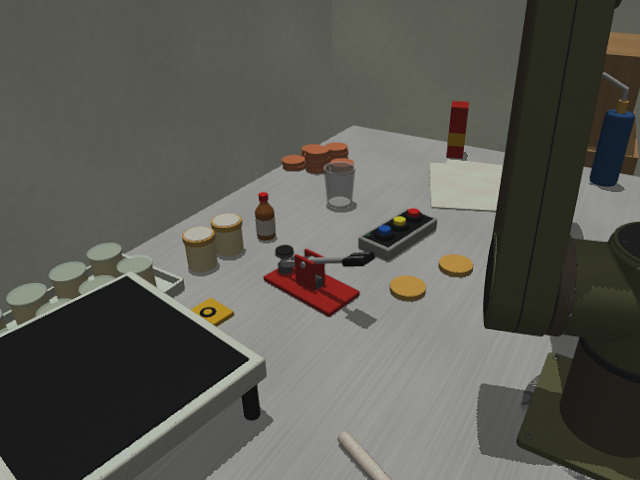

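The top view shows the keys at blue (415,287), yellow (444,292) and red (472,297). The jack base corners are at (292,213), (335,219), (322,307) and (277,303), the saddle at (311,223) and the lug ring at (178,238). The side view shows the caps at (384,230), (399,220) and (413,212), and the ring at (208,312).

```bash
python3 - <<'E'
from h import *
import pickle
c,d=pickle.load(open('cal.pkl','rb'))
im=cv2.cvtColor(cv2.imread('pics/top1.png'),cv2.COLOR_BGR2HSV)
def tri(u,v):
    o1,a=ray(c,u);o2,b=ray(d,v);s=np.linalg.lstsq(np.c_[a,-b],o2-o1,rcond=None)[0];return (o1+a*s[0]+o2+b*s[1])/2
np.set_printoptions(precision=4,suppress=True)
for n,u,v in [('red',(472,297),(413,212)),('yel',(444,292),(399,220)),('blue',(415,287),(384,230)),('ring',(178.5,238),(208,312))]: print(n,tri(u,v))
def cen(lo,hi,x0,y0,x1,y1):
    m=cv2.inRange(im,lo,hi);k=np.zeros_like(m);k[y0:y1,x0:x1]=m[y0:y1,x0:x1];return k
for n,lo,hi,bx in [('blue',(105,120,50),(125,255,255),(400,270,430,302)),('yel',(22,120,80),(35,255,255),(430,275,458,307)),('red',(0,150,80),(6,255,255),(459,282,487,312)),]:
    p=np.argwhere(cen(lo,hi,*bx)>0)[:,::-1];(u,rad)=cv2.minEnclosingCircle(p.astype(np.float32));print(n,p.mean(0),u,rad,at(c,u,.042))
k=cen((0,180,60),(8,255,255),265,205,345,315);p=np.argwhere(k>0)[:,::-1].astype(np.float32)
q=cv2.boxPoints(cv2.minAreaRect(p));Q=np.array([at(c,x,.012)[:2] for x in q]);print(q,Q,'jack',Q.mean(0),np.linalg.norm(Q-np.roll(Q,1,0),axis=1))
print('saddle',at(c,(311.5,223.5),.062),'pad',at(c,(291.5,323),.123),'ring',at(c,(178.5,238),.082))
# lug & deck corners
k=cen((18,120,80),(35,255,255),155,215,205,262);p=np.argwhere(k>0)[:,::-1].astype(np.float32);q=cv2.boxPoints(cv2.minAreaRect(p));print('lug',q,np.array([at(c,x,.082)[:2] for x in q]))
for u in [(176,147),(144,326),(172,151),(134,318)]:print(at(c,u,.108))
E
```

```text
red [ 0.4683 -0.3822  0.0434]
yel [ 0.4787 -0.3279  0.0447]
blue [ 0.4888 -0.2727  0.0427]
ring [0.5845 0.1737 0.0798]
blue [415.4699 286.6506] (415.5, 286.73077392578125) 7.286501884460449 [ 0.4901 -0.2734  0.042 ]
yel [443.7895 291.883 ] (444.0, 291.76922607421875) 7.404325008392334 [ 0.4798 -0.3283  0.042 ]
red [471.8293 297.061 ] (472.0, 297.0) 7.280210018157959 [ 0.469  -0.3823  0.042 ]
[[276.1853 300.6844]
 [291.4734 212.778 ]
 [335.3633 220.411 ]
 [320.0752 308.3174]] [[ 0.4656 -0.0022]
 [ 0.6414 -0.0333]
 [ 0.6249 -0.1217]
 [ 0.4498 -0.0891]] jack [ 0.5454 -0.0616] [0.0883 0.1785 0.0899 0.1782]
saddle [ 0.6123 -0.0745  0.062 ] pad [ 0.4294 -0.0393  0.123 ] ring [0.585  0.1736 0.082 ]
lug [[160.5623 251.5843]
 [165.3227 219.8484]
 [196.5697 224.5354]
 [191.8093 256.2714]] [[0.5599 0.2069]
 [0.6195 0.1993]
 [0.61   0.1401]
 [0.5506 0.148 ]]
[0.7516 0.1743 0.108 ]
[0.4249 0.2252 0.108 ]
[0.7441 0.1816 0.108 ]
[0.4391 0.2436 0.108 ]
```

Request:
{"op": "drive_tool", "data": {"commands": [{"rot":[0,0,0.91],"slide":[0,0,0],"gripper":-1},{"rot":[0,0,0.91],"slide":[0,0,0],"gripper":-1},{"rot":[0,0,0.91],"slide":[0,0,0],"gripper":-1},{"rot":[0,0,0],"slide":[0.05,-0.05,0],"gripper":-1},{"rot":[0,0,0],"slide":[0.05,-0.05,0],"gripper":-1},{"rot":[0,0,0],"slide":[0.05,-0.05,0.01],"gripper":-1},{"rot":[0,0,0],"slide":[0.05,-0.05,0.02],"gripper":-1},{"rot":[0,0,0],"slide":[0.05,-0.04,0.03],"gripper":-1}]}}

```text
time_s: 1.1
tool_pos: [0.4304, -0.4222, 0.1697]
tcp_rot: [1.0, -0.0, 0.0, 0.001]
contact_force: [1.0, -0.3, -0.4]
gripper_width: 0.0206
grip_force: 0.0
```

Request:
{"op": "drive_tool", "data": {"commands": [{"rot":[0,0,0],"slide":[0.026,-0.027,0.04],"gripper":-1},{"rot":[0,0,0],"slide":[0.026,-0.027,0.04],"gripper":-1},{"rot":[0,0,0],"slide":[0,0,0.04],"gripper":-1},{"rot":[0,0,0],"slide":[0,0,0.027],"gripper":-1},{"rot":[0,0,0],"slide":[0,0,0.006],"gripper":-1},{"rot":[0,0,0],"slide":[0,0,0],"gripper":-1}]}}

```text
time_s: 1.85
tool_pos: [0.4682, -0.3836, 0.0554]
tcp_rot: [1.0, -0.001, 0.0, 0.0]
contact_force: [-0.2, -0.1, 0.2]
gripper_width: 0.0006
grip_force: 0.0
```

```bash
python3 - <<'E'
from h import *
im,c=snap('wrist','w1.png');o=r.get_obs();print(o['tool_pos'],o['contact_force'])
for n,X in [('red',(.469,-.3823,.043)),('yel',(.4798,-.3283,.043)),('tcp',o['tool_pos'])]:print(n,proj(c,X))
E
```

```text
[ 0.46853797 -0.38396684  0.05608672] [-0.44308363 -0.62546763  0.47265419]
red [316.00174609 284.02937698]
yel [206.53293736 263.38896072]
tcp [319.47289068 295.2807317 ]
```

View pics/w1.png

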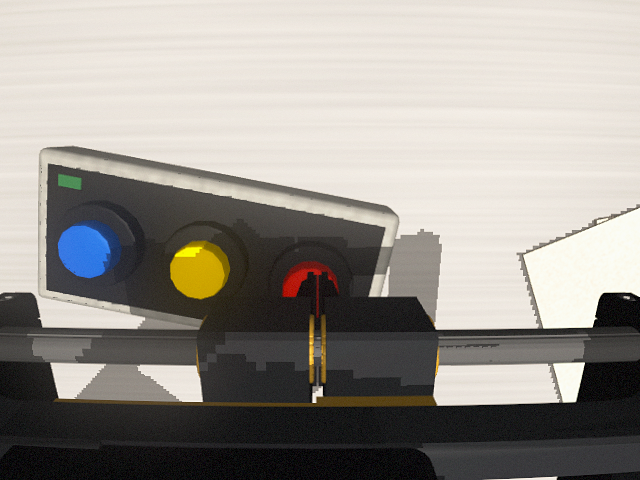

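The wrist view shows the closed fingers right over the red cap at (310,288). Yellow is at (200,270) and blue at (88,250), within about 3 mm of where I predicted, so I'm pressing red.

Request:
{"op": "drive_tool", "data": {"commands": [{"rot":[0,0,0],"slide":[0,0,0.013],"gripper":-1},{"rot":[0,0,0],"slide":[0,0,0.006],"gripper":-1},{"rot":[0,0,0],"slide":[0,0,0.003],"gripper":-1},{"rot":[0,0,0],"slide":[0,0,0],"gripper":-1},{"rot":[0,0,0],"slide":[0,0,0],"gripper":-1}]}}

```text
time_s: 2.52
tool_pos: [0.4698, -0.385, 0.0458]
tcp_rot: [1.0, -0.0, 0.001, 0.002]
contact_force: [-10.0, 7.5, 31.0]
gripper_width: 0.0006
grip_force: 15.3
```

```bash
cat >> h.py <<'E'
def blob(im,lo,hi,box=None):
    m=cv2.inRange(cv2.cvtColor(im,cv2.COLOR_RGB2HSV),lo,hi)
    if box: k=np.zeros_like(m);x0,y0,x1,y1=box;k[y0:y1,x0:x1]=m[y0:y1,x0:x1];m=k
    n,l,s,ce=cv2.connectedComponentsWithStats(m);i=1+s[1:,4].argmax();return ce[i],s[i],m
def tri(c,u,d,v):
    o1,a=ray(c,u);o2,b=ray(d,v);s=np.linalg.lstsq(np.c_[a,-b],o2-o1,rcond=None)[0];p,q=o1+a*s[0],o2+b*s[1];return (p+q)/2,np.linalg.norm(p-q)
E
python3 - <<'E'
from h import *
import pickle
c,d=pickle.load(open('cal.pkl','rb'))
im,w=snap('wrist','w2.png')
s,_=snap('side','s2.png')
y,sy,_=blob(im,(20,120,60),(35,255,255),(140,200,260,320));b,sb,_=blob(im,(100,120,60),(125,255,255),(20,180,160,320))
print(y,sy,b,sb)
print(tri(c,(444,291.8),w,y),tri(c,(415.5,286.7),w,b))
cv2.imwrite('pics/c2.png',cv2.resize(np.hstack([im[180:400,20:420,::-1],cv2.resize(s[170:280,330:530,::-1],(400,220),interpolation=2)]),(800,220)))
print(r.get_obs()['tool_pos'],r.get_obs()['contact_force'])
E
```

```text
[190.64329763 279.34631613] [ 159  249   64   62 3081] [ 75.02015748 257.66677165] [  41  228   69   61 3175]
(array([ 0.47947211, -0.32652772,  0.04961731]), np.float64(0.0007410609439416893)) (array([ 0.4894961 , -0.2725271 ,  0.04788623]), np.float64(0.0014470939079041245))
[ 0.46977134 -0.38502102  0.0457882 ] [-10.06305949   7.19230844  30.55262822]
```

View pics/c2.png

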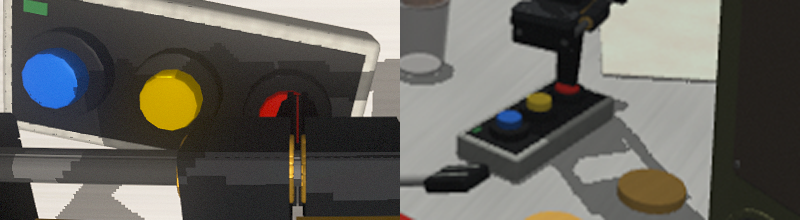

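The side crop shows red pushed down under the fingertips while blue and yellow stand up. Triangulated cap tops are about 50 mm, so at 45.8 mm red is at its stop. I'm moving on to yellow with a softer press.

Request:
{"op": "drive_tool", "data": {"commands": [{"rot":[0,0,0],"slide":[0,0,-0.02],"gripper":-1},{"rot":[0,0,0],"slide":[0,0,-0.014],"gripper":-1},{"rot":[0,0,0],"slide":[0.008,-0.037,0],"gripper":-1},{"rot":[0,0,0],"slide":[0.007,-0.037,0],"gripper":-1},{"rot":[0,0,0],"slide":[0,0,0],"gripper":-1}]}}

```text
time_s: 3.25
tool_pos: [0.479, -0.3258, 0.063]
tcp_rot: [1.0, 0.001, -0.001, -0.001]
contact_force: [0.7, -0.2, 0.3]
gripper_width: 0.0004
grip_force: 0.0
```

Request:
{"op": "drive_tool", "data": {"commands": [{"rot":[0,0,0],"slide":[0,-0.0,0.012],"gripper":-1},{"rot":[0,0,0],"slide":[0,0,0.007],"gripper":-1},{"rot":[0,0,0],"slide":[0,0,0.0055],"gripper":-1},{"rot":[0,0,0],"slide":[0,0,0],"gripper":-1},{"rot":[0,0,0],"slide":[0,0,0],"gripper":-1}]}}

```text
time_s: 3.88
tool_pos: [0.4792, -0.3281, 0.0462]
tcp_rot: [1.0, -0.0, -0.0, -0.0]
contact_force: [-1.8, 2.7, 6.8]
gripper_width: 0.0006
grip_force: 3.2
```

Request:
{"op": "drive_tool", "data": {"commands": [{"rot":[0,0,0],"slide":[0,0,-0.014],"gripper":-1},{"rot":[0,0,0],"slide":[0,0,-0.0105],"gripper":-1},{"rot":[0,0,0],"slide":[0.007,-0.037,0],"gripper":-1},{"rot":[0,0,0],"slide":[0.007,-0.035,0],"gripper":-1},{"rot":[0,0,0],"slide":[0,0,0.014],"gripper":-1},{"rot":[0,0,0],"slide":[0,0,0.0105],"gripper":-1},{"rot":[0,0,0],"slide":[0,0,0.001],"gripper":-1},{"rot":[0,0,0],"slide":[0,0,0],"gripper":-1}]}}

```text
time_s: 4.88
tool_pos: [0.4903, -0.2737, 0.0462]
tcp_rot: [1.0, -0.001, 0.0, -0.001]
contact_force: [-2.5, 6.5, 11.2]
gripper_width: 0.0002
grip_force: 5.7
```

Request:
{"op": "drive_tool", "data": {"commands": [{"rot":[0,0,0],"slide":[0,0,-0.07],"gripper":-1},{"rot":[0,0,0],"slide":[0,0,-0.08],"gripper":1},{"rot":[0,0,0],"slide":[0.018,-0.07,-0.03],"gripper":1},{"rot":[0,0,0],"slide":[0.018,-0.07,0],"gripper":1},{"rot":[0,0,0],"slide":[0.018,-0.07,0],"gripper":1},{"rot":[0,0,0],"slide":[0.019,-0.073,0],"gripper":1},{"rot":[0,0,0.625],"slide":[0,0,0],"gripper":1},{"rot":[0,0,0.625],"slide":[0,0,0],"gripper":1}]}}

```text
time_s: 5.88
tool_pos: [0.5448, -0.0613, 0.1789]
tcp_rot: [0.996, -0.088, -0.001, 0.0]
contact_force: [0.6, 0.4, 0.2]
gripper_width: 0.0651
grip_force: 0.0
```

```bash
python3 - <<'E'
from h import *
im,c=snap('wrist','w3.png');o=r.get_obs();print(o['tool_pos'],o['tcp_rot'],o['gripper_width'])
from numpy import cos,sin
a=np.radians(-10)
for x,y,z in [(90,45,12),(90,-45,12),(-90,45,12),(-90,-45,12),(70,0,62),(25,17,76),(25,-17,76),(-25,17,76),(-25,-17,76)]:
    print((x,y,z),proj(c,[.5454+(x*cos(a)-y*sin(a))/1e3,-.0616+(x*sin(a)+y*cos(a))/1e3,z/1e3]).round())
import pickle;pickle.dump(c,open('w3.pkl','wb'))
E
```

```text
[ 0.54469504 -0.06171586  0.1788509 ] [ 9.95977042e-01 -8.96062233e-02 -6.39068793e-04  2.20928100e-04] 0.0690136626180327
(90, 45, 12) [264. 113.]
(90, -45, 12) [373. 113.]
(-90, 45, 12) [271. 313.]
(-90, -45, 12) [366. 313.]
(70, 0, 62) [318. 138.]
(25, 17, 76) [294. 204.]
(25, -17, 76) [343. 203.]
(-25, 17, 76) [296. 270.]
(-25, -17, 76) [342. 270.]
```

View pics/w3.png

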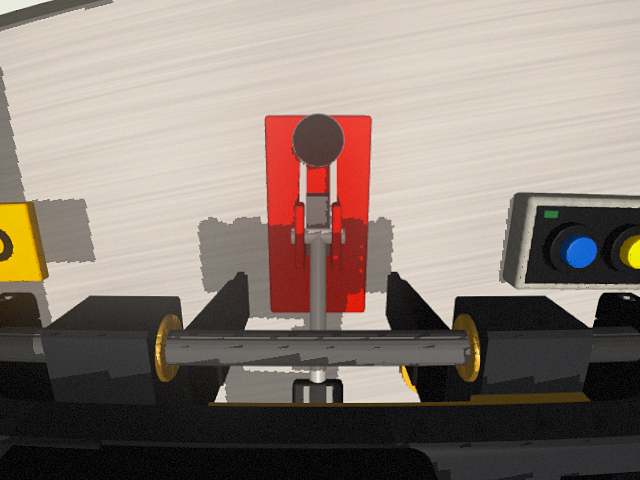

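The wrist view shows the jack squarely between the open fingers. The saddle is at (318,140) against a predicted (318,138), and the base corners agree to 2 px. I'm descending to grip it.

Request:
{"op": "drive_tool", "data": {"commands": [{"rot":[0,0,0],"slide":[0,0,0.06],"gripper":1},{"rot":[0,0,0],"slide":[0,0,0.06],"gripper":1},{"rot":[0,0,0],"slide":[0,0,0.05],"gripper":1},{"rot":[0,0,0],"slide":[0,0,0.027],"gripper":1},{"rot":[0,0,0],"slide":[0,0,0],"gripper":0},{"rot":[0,0,0],"slide":[0,0,0],"gripper":-1},{"rot":[0,0,0],"slide":[0,0,0],"gripper":-1},{"rot":[0,0,0],"slide":[0,0,0],"gripper":-1}]}}

```text
time_s: 6.92
tool_pos: [0.5456, -0.0615, 0.0332]
tcp_rot: [0.996, -0.087, 0.001, 0.0]
contact_force: [0.0, 0.8, -0.3]
gripper_width: 0.0606
grip_force: 0.0
```

Request:
{"op": "drive_tool", "data": {"commands": [{"rot":[0,0,0],"slide":[0,0,0],"gripper":-1},{"rot":[0,0,0],"slide":[0,0,0],"gripper":-1}]}}

```text
time_s: 7.18
tool_pos: [0.5448, -0.0613, 0.0322]
tcp_rot: [0.996, -0.087, 0.0, 0.0]
contact_force: [-0.6, 1.0, -0.1]
gripper_width: 0.0405
grip_force: 0.0
```

Request:
{"op": "drive_tool", "data": {"commands": [{"rot":[0,0,0],"slide":[0,0,0],"gripper":-1},{"rot":[0,0,0],"slide":[0,0,0],"gripper":-1},{"rot":[0,0,0],"slide":[0,0,-0.01],"gripper":-1},{"rot":[0,0,0],"slide":[0,0,-0.03],"gripper":-1},{"rot":[0,0,0],"slide":[0,0,-0.04],"gripper":-1},{"rot":[0,0,0],"slide":[0,0,-0.03],"gripper":-1},{"rot":[0,0,0],"slide":[0,0,0],"gripper":-1}]}}

```text
time_s: 8.05
tool_pos: [0.5453, -0.0613, 0.1154]
tcp_rot: [0.996, -0.087, 0.001, 0.0]
contact_force: [1.3, -0.3, -8.9]
gripper_width: 0.0337
grip_force: 30.0
```

Request:
{"op": "drive_tool", "data": {"commands": [{"rot":[0,0,-0.6],"slide":[0,0,0],"gripper":-1},{"rot":[0,0,-1],"slide":[0,0,0],"gripper":-1},{"rot":[0,0,-1],"slide":[0,0,0],"gripper":-1},{"rot":[0,0,-1],"slide":[0,0,0],"gripper":-1},{"rot":[0,0,-1],"slide":[0,0,0],"gripper":-1},{"rot":[0,0,-1],"slide":[0,0,0],"gripper":-1},{"rot":[0,0,-1],"slide":[0,0,0],"gripper":-1},{"rot":[0,0,-1],"slide":[0,0,0],"gripper":-1}]}}

```text
time_s: 9.05
tool_pos: [0.5427, -0.0608, 0.1113]
tcp_rot: [0.902, 0.431, -0.002, -0.002]
contact_force: [0.4, 0.0, -9.1]
gripper_width: 0.0338
grip_force: 30.0
```

Request:
{"op": "drive_tool", "data": {"commands": [{"rot":[0,0,-1],"slide":[0,0,0],"gripper":-1},{"rot":[0,0,-1],"slide":[0,0,0],"gripper":-1},{"rot":[0,0,-1],"slide":[0,0,0],"gripper":-1},{"rot":[0,0,-0.775],"slide":[0,0,0],"gripper":-1},{"rot":[0,0,0],"slide":[0,0,0],"gripper":-1},{"rot":[0,0,0],"slide":[0,0,0],"gripper":-1}]}}

```text
time_s: 9.8
tool_pos: [0.5437, -0.0611, 0.1129]
tcp_rot: [0.761, 0.649, -0.001, -0.001]
contact_force: [-0.1, -0.5, -9.5]
gripper_width: 0.0337
grip_force: 30.0
```

```bash
python3 - <<'E'
from h import *
import pickle
from scipy.spatial.transform import Rotation as R
im,c=snap('wrist','w4.png');o=r.get_obs();t=o['tool_pos'];Rm=R.from_quat(o['tcp_rot']).as_matrix()
print(t,o['tcp_rot'],R.from_quat(o['tcp_rot']).as_euler('zyx',degrees=True))
pickle.dump((c,t,Rm),open('w4.pkl','wb'))
# jack z underside = tcp z - .031 approx: predicted pixels for saddle & ring
zb=t[2]-.0315
print('saddle',proj(c,t+Rm@[.07,0,.0315-.062]),'ring',proj(c,[.585,.1737,.082]))
E
```

```text
[ 0.54404485 -0.06112824  0.11341048] [ 7.60930003e-01  6.48833270e-01 -5.55364238e-04 -7.80992364e-04] [-8.09074062e+01 -1.06493107e-01 -1.79973192e+02]
saddle [318.62284138 145.42919431] ring [ 325.9479771  -243.27656688]
```

View pics/w4.png

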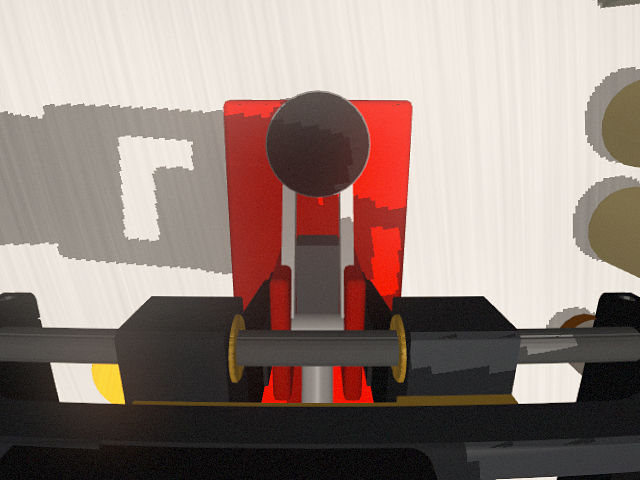

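The wrist view shows the jack held squarely, with the saddle at (318,144) against a predicted (318.6,145.4). The saddle is therefore 70 mm along the tool's x axis. I'm lowering it short of the lug.

Request:
{"op": "drive_tool", "data": {"commands": [{"rot":[0,0,0],"slide":[0.03,0.001,0],"gripper":-1},{"rot":[0,0,0],"slide":[0.04,0.001,0.02],"gripper":-1},{"rot":[0,0,0],"slide":[0.03,0.001,0.03],"gripper":-1},{"rot":[0,0,0],"slide":[0.011,0.0015,0.03],"gripper":-1},{"rot":[0,0,0],"slide":[0,0,0.02],"gripper":-1},{"rot":[0,0,0],"slide":[0,0,0],"gripper":-1},{"rot":[0,0,0],"slide":[0,0,0],"gripper":-1}]}}

```text
time_s: 10.72
tool_pos: [0.5619, 0.0198, 0.0405]
tcp_rot: [0.761, 0.649, 0.001, 0.001]
contact_force: [-0.0, 0.2, -7.7]
gripper_width: 0.0338
grip_force: 30.0
```

Request:
{"op": "drive_tool", "data": {"commands": [{"rot":[0,0,0],"slide":[0,0,0.0053],"gripper":-1},{"rot":[0,0,0],"slide":[0.02,-0.001,0],"gripper":-1},{"rot":[0,0,0],"slide":[0.02,-0.001,0],"gripper":-1},{"rot":[0,0,0],"slide":[0.02,0,0],"gripper":-1},{"rot":[0,0,0],"slide":[0,0,0],"gripper":-1},{"rot":[0,0,0],"slide":[0,0,0],"gripper":-1}]}}

```text
time_s: 11.48
tool_pos: [0.5667, 0.0653, 0.0355]
tcp_rot: [0.76, 0.65, -0.0, 0.0]
contact_force: [0.9, 0.2, -9.2]
gripper_width: 0.034
grip_force: 30.0
```

```bash
python3 - <<'E'
from h import *
from scipy.spatial.transform import Rotation as R
im,c=snap('wrist','w5.png');o=r.get_obs();t=o['tool_pos'];Rm=R.from_quat(o['tcp_rot']).as_matrix()
print(t,o['tcp_rot'],o['contact_force'])
print('ring pred',proj(c,[.585,.1737,.082]),'saddle pred',proj(c,t+Rm@[.07,0,.0315-.062]))
# black ring inside yellow lug
m=cv2.inRange(cv2.cvtColor(im,cv2.COLOR_RGB2HSV),(18,120,80),(35,255,255));m[280:]=0
cs,h=cv2.findContours(m,cv2.RETR_CCOMP,2)
for q,k in zip(cs,h[0]):
    if cv2.contourArea(q)>200:
        (x,y),ax,an=cv2.minAreaRect(q);print(k[3],(x,y),ax,an,'inner' if k[3]>=0 else 'outer',at(c,(x,y),.082))
        if k[3]>=0:
            p=at(c,(x,y),.082);d=(p-t);print('lift in tool',Rm.T@d, 'move x,y shares',((Rm.T@d)[:2]-[.07,0])/.75)
E
```

```text
[0.56662324 0.06504245 0.03548217] [ 7.60437622e-01  6.49410953e-01 -1.84541957e-04  4.89086064e-05] [ 0.22654775 -0.54111693 -8.51645828]
ring pred [322.25354094   5.13564402] saddle pred [317.9462141  146.08597456]
-1 (317.5, 13.5) (27.0, 49.0) 90.0 outer [0.58330612 0.17170097 0.082     ]
-1 (317.5, 59.5) (119.0, 203.0) 90.0 outer [0.58135396 0.15931138 0.082     ]
```

View pics/w5.png

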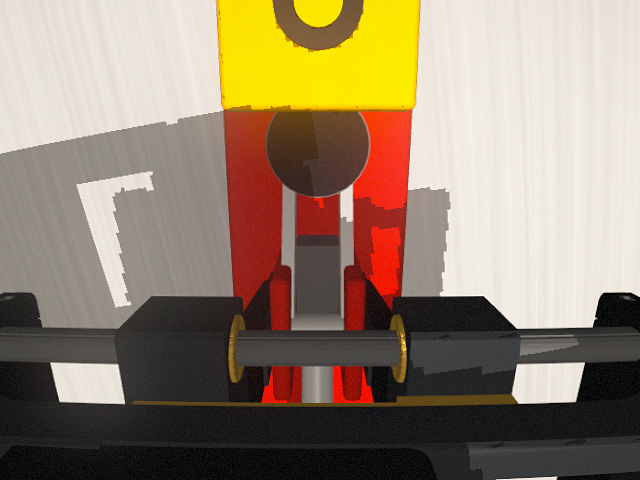

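The wrist view shows the lug ring centred near (318,5) and the saddle at (318,144). They are laterally aligned, with about 40 mm left to go.

Request:
{"op": "drive_tool", "data": {"commands": [{"rot":[0,0,0],"slide":[0.02,0,0],"gripper":-1},{"rot":[0,0,0],"slide":[0.02,0,0],"gripper":-1},{"rot":[0,0,0],"slide":[0.0137,0,0],"gripper":-1},{"rot":[0,0,0],"slide":[0,0,0],"gripper":-1},{"rot":[0,0,0],"slide":[0,0,0.002],"gripper":-1},{"rot":[0,0,0],"slide":[0,0,0.002],"gripper":-1},{"rot":[0,0,0],"slide":[0,0,0],"gripper":-1},{"rot":[0,0,0],"slide":[0,0,0],"gripper":-1}]}}

```text
time_s: 12.52
tool_pos: [0.573, 0.1046, 0.0325]
tcp_rot: [0.761, 0.649, -0.0, -0.0]
contact_force: [0.3, -0.1, -8.6]
gripper_width: 0.0337
grip_force: 30.0
```

Request:
{"op": "drive_tool", "data": {"commands": [{"rot":[0,0,0],"slide":[0,0,0.001],"gripper":-1},{"rot":[0,0,0],"slide":[0,0,0.001],"gripper":-1},{"rot":[0,0,0],"slide":[0,0,0],"gripper":-1}]}}

```text
time_s: 12.9
tool_pos: [0.5734, 0.1047, 0.0321]
tcp_rot: [0.76, 0.649, 0.0, 0.0]
contact_force: [-3.2, -2.3, 0.8]
gripper_width: 0.0338
grip_force: 30.0
```

```bash
python3 - <<'E'
from h import *
from scipy.spatial.transform import Rotation as R
im,c=snap('wrist','w6.png');o=r.get_obs();t=o['tool_pos'];Rm=R.from_quat(o['tcp_rot']).as_matrix()
print(t,o['tcp_rot'],o['contact_force'])
tar=t+Rm@[.07,0,0];tar[2]=.082;print('target px',proj(c,tar),tar)
hsv=cv2.cvtColor(im,cv2.COLOR_RGB2HSV)
m=cv2.inRange(hsv,(18,100,60),(35,255,255));m[250:]=0
cs,h=cv2.findContours(m,cv2.RETR_CCOMP,2)
for q,k in zip(cs,h[0]):
    if cv2.contourArea(q)>200:
        x,y,w,hh=cv2.boundingRect(q);u=(x+w/2,y+hh/2);print(k[3],u,w,hh,Rm.T@(at(c,u,.082)-t))
E
```

```text
[0.57340423 0.10473056 0.0321273 ] [7.60495343e-01 6.49343346e-01 1.13917921e-04 1.95931275e-04] [-4.24601594 -1.85460924  1.97650909]
target px [318.08138054 146.88482293] [0.58437368 0.17386572 0.082     ]
-1 (316.0, 140.0) 206 200 [ 0.07200772 -0.00059997 -0.04987882]
32 (316.0, 143.0) 88 90 [ 0.07113289 -0.00060035 -0.04987875]
```

The ring reads 71 mm ahead and 0.6 mm aside against the saddle's 70 and 0, so it's centred and the jack is on the table. I'm letting go and rising.

Request:
{"op": "drive_tool", "data": {"commands": [{"rot":[0,0,0],"slide":[0,0,0],"gripper":0.2},{"rot":[0,0,0],"slide":[0,0,0],"gripper":0.6},{"rot":[0,0,0],"slide":[0,0,0],"gripper":0.6},{"rot":[0,0,0],"slide":[0,0,-0.02],"gripper":0.6},{"rot":[0,0,0],"slide":[0,0,-0.06],"gripper":0.6},{"rot":[0,0,0],"slide":[0,0,-0.08],"gripper":0.6},{"rot":[0,0,0],"slide":[0,0,-0.06],"gripper":-1},{"rot":[0,0,0],"slide":[0,0,0],"gripper":-1}]}}

```text
time_s: 13.95
tool_pos: [0.5763, 0.1052, 0.2033]
tcp_rot: [0.76, 0.649, 0.005, 0.003]
contact_force: [-0.0, 0.3, -0.5]
gripper_width: 0.0611
grip_force: 0.0
```

Request:
{"op": "drive_tool", "data": {"commands": [{"rot":[0,0,0],"slide":[-0.05,0,0],"gripper":-1},{"rot":[0,0,0],"slide":[-0.06,0,0],"gripper":-1},{"rot":[0,0,0],"slide":[-0.045,0,0],"gripper":-1},{"rot":[0,0,0],"slide":[0,0,0],"gripper":-1}]}}

```text
time_s: 14.45
tool_pos: [0.5541, -0.0115, 0.1954]
tcp_rot: [0.762, 0.648, -0.0, -0.0]
contact_force: [-0.1, 0.4, 0.1]
gripper_width: 0.0215
grip_force: 0.0
```

```bash
python3 - <<'E'
from h import *
from scipy.spatial.transform import Rotation as R
im,c=snap('wrist','w7.png');tp,ct=snap('top','t7.png');o=r.get_obs();t=o['tool_pos'];Rm=R.from_quat(o['tcp_rot']).as_matrix()
print(t,o['gripper_width'],o['contact_force'])
J=np.array([.5734,.1047,0]);ex=np.array([np.cos(np.radians(81)),np.sin(np.radians(81)),0])
P=J-.116*ex+[0,0,.123];print('pad',P,proj(c,P),proj(ct,P),'rel tool',Rm.T@(P-t))
print('top px saddle',proj(ct,J+.07*ex+[0,0,.062]))
a=tp[180:380,140:400,::-1]; cv2.imwrite('pics/c7.png',np.hstack([cv2.resize(a,(468,360)),im[60:420,154:486,::-1]]))
E
```

```text
[ 0.55451164 -0.00970785  0.19555869] 0.013175069618982084 [ 0.77999334 -0.43392616 -0.02582227]
pad [ 0.5552536  -0.00987185  0.123     ] [318.86001965 249.64056162] [274.522808   251.18868211] rel tool [-8.28443463e-05  8.18940498e-04  7.25579998e-02]
top px saddle [181.50316257 239.44554819]
```

View pics/c7.png

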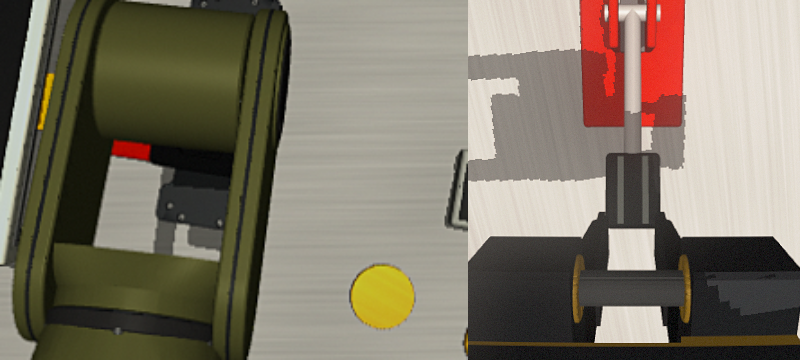

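In the wrist crop the pad sits at about (319,250) in full-frame pixels, against a predicted (319,250). I'm descending onto it and following its arc.

Request:
{"op": "drive_tool", "data": {"commands": [{"rot":[0,0,0],"slide":[0,0,0.05],"gripper":-1},{"rot":[0,0,0],"slide":[0,0,0.036],"gripper":-1},{"rot":[0,0,0],"slide":[0,0,0.008],"gripper":-1},{"rot":[0,0,0],"slide":[-0.0056,0,0.014],"gripper":-1},{"rot":[0,0,0],"slide":[-0.0056,0,0.014],"gripper":-1},{"rot":[0,0,0],"slide":[-0.003,0,0.013],"gripper":-1},{"rot":[0,0,0],"slide":[-0.003,0,0.013],"gripper":-1},{"rot":[0,0,0],"slide":[0,0,0],"gripper":-1}]}}

```text
time_s: 15.55
tool_pos: [0.5542, -0.022, 0.0869]
tcp_rot: [0.761, 0.649, 0.002, 0.0]
contact_force: [-2.8, 6.0, 10.0]
gripper_width: 0.0003
grip_force: 4.9
```

Request:
{"op": "drive_tool", "data": {"commands": [{"rot":[0,0,0],"slide":[-0.002,0,0.013],"gripper":-1},{"rot":[0,0,0],"slide":[0,0,0.013],"gripper":-1},{"rot":[0,0,0],"slide":[0,0,0.008],"gripper":-1},{"rot":[0,0,0],"slide":[0,0,0.002],"gripper":-1},{"rot":[0,0,0],"slide":[0,0,0],"gripper":-1},{"rot":[0,0,0],"slide":[0,0,0],"gripper":-1}]}}

```text
time_s: 16.3
tool_pos: [0.5544, -0.0241, 0.0613]
tcp_rot: [0.761, 0.649, 0.002, 0.001]
contact_force: [-4.2, 3.0, 12.4]
gripper_width: 0.0004
grip_force: 6.2
```

Request:
{"op": "drive_tool", "data": {"commands": [{"rot":[0,0,0],"slide":[0,0,0.003],"gripper":-1},{"rot":[0,0,0],"slide":[0,0,0.002],"gripper":-1},{"rot":[0,0,0],"slide":[0,0,0],"gripper":-1},{"rot":[0,0,0],"slide":[0,0,0],"gripper":-1}]}}

```text
time_s: 16.8
tool_pos: [0.5546, -0.0241, 0.0603]
tcp_rot: [0.761, 0.649, 0.001, 0.001]
contact_force: [-12.2, 4.9, 26.2]
gripper_width: 0.0009
grip_force: 13.2
```

```bash
python3 - <<'E'
from h import *
im,c=snap('wrist','w8.png');s,cs=snap('side','s8.png')
cv2.imwrite('pics/c8.png',np.hstack([s[200:480,100:500,::-1],im[100:380,120:520,::-1]]))
E
```

```text
(no output)
```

View pics/c8.png

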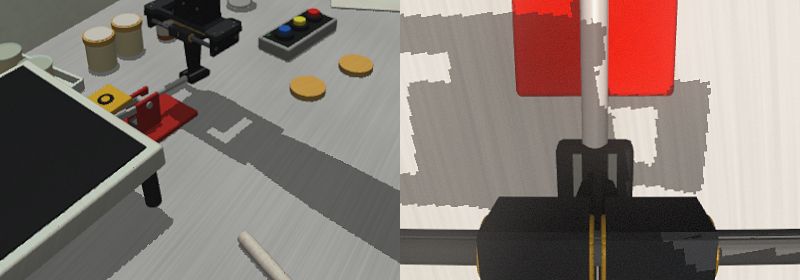

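The side crop shows the lug raised on the saddle, and the wrist crop shows the fingertips on the pad. The force rose 14 N within 1 mm at 60 mm height, so the handle is at its stop. I'm letting it rise fully.

Request:
{"op": "drive_tool", "data": {"commands": [{"rot":[0,0,0],"slide":[0,0,-0.012],"gripper":-1},{"rot":[0,0,0],"slide":[0.002,0,-0.02],"gripper":-1},{"rot":[0,0,0],"slide":[0.004,0,-0.025],"gripper":-1},{"rot":[0,0,0],"slide":[0.006,0,-0.025],"gripper":-1},{"rot":[0,0,0],"slide":[0.006,0,-0.025],"gripper":-1},{"rot":[0,0,0],"slide":[0,0,-0.025],"gripper":-1},{"rot":[0,0,0],"slide":[0,0,0],"gripper":-1},{"rot":[0,0,0],"slide":[0,0,0],"gripper":-1}]}}

```text
time_s: 17.9
tool_pos: [0.5541, -0.0111, 0.1524]
tcp_rot: [0.761, 0.649, -0.001, -0.0]
contact_force: [-0.0, -0.2, -0.7]
gripper_width: 0.0008
grip_force: 0.0
```

Request:
{"op": "drive_tool", "data": {"commands": [{"rot":[0,0,0],"slide":[0,0,0],"gripper":-1},{"rot":[0,0,0],"slide":[0,0,0],"gripper":-1},{"rot":[0,0,0],"slide":[0,0,0],"gripper":-1},{"rot":[0,0,0],"slide":[0,0,0],"gripper":-1},{"rot":[0,0,0],"slide":[0,0,0],"gripper":-1},{"rot":[0,0,0],"slide":[0,0,0],"gripper":-1}]}}

```text
time_s: 18.65
tool_pos: [0.5547, -0.0109, 0.1533]
tcp_rot: [0.761, 0.649, 0.0, 0.0]
contact_force: [-0.2, -0.4, -0.2]
gripper_width: 0.0003
grip_force: 0.0
```

```bash
python3 - <<'E'
from h import *
from scipy.spatial.transform import Rotation as R
im,c=snap('wrist','w9.png');s,cs=snap('side','s9.png');o=r.get_obs();t=o['tool_pos'];Rm=R.from_quat(o['tcp_rot']).as_matrix()
print(t,o['contact_force'])
J=np.array([.5734,.1047,0]);ex=np.array([np.cos(np.radians(81)),np.sin(np.radians(81)),0])
P=J-.116*ex+[0,0,.123];print('pad pred',proj(c,P),'far edge',proj(c,J+[0,0,.133]-.093*ex),'rel',Rm.T@(P-t))
ey=np.array([-ex[1],ex[0],0])
for q in [(-90,45),(-90,-45)]:print('base corner pred',proj(c,J+ex*q[0]/1e3+ey*q[1]/1e3+[0,0,.012]))
cv2.imwrite('pics/c9.png',np.hstack([s[200:480,100:500,::-1],im[100:380,120:520,::-1]]))
E
```

```text
[ 0.55468074 -0.01085468  0.15332951] [-0.0401808  -0.62522341 -0.26607654]
pad pred [318.17106899 272.89576234] far edge [318.27334997 236.52824639] rel [0.00106037 0.0004105  0.03032953]
base corner pred [261.57116542 195.09935926]
base corner pred [373.69027685 195.05937822]
```

View pics/c9.png

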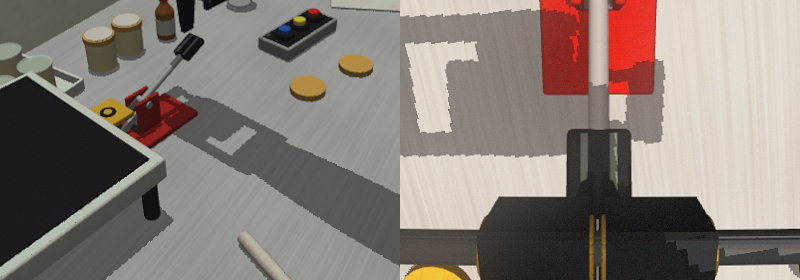

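The side crop shows the handle fully up and the deck down again. The base corners, at (262,194) and (375,194) in full-frame pixels, are where predicted, so the jack has not moved. Now the final push.

Request:
{"op": "drive_tool", "data": {"commands": [{"rot":[0,0,0],"slide":[0,0,0.029],"gripper":-1},{"rot":[0,0,0],"slide":[0,0,0.008],"gripper":-1},{"rot":[0,0,0],"slide":[-0.0056,0,0.014],"gripper":-1},{"rot":[0,0,0],"slide":[-0.0056,0,0.014],"gripper":-1},{"rot":[0,0,0],"slide":[-0.003,0,0.013],"gripper":-1},{"rot":[0,0,0],"slide":[-0.003,0,0.013],"gripper":-1},{"rot":[0,0,0],"slide":[-0.002,0,0.013],"gripper":-1},{"rot":[0,0,0],"slide":[0,0,0.013],"gripper":-1}]}}

```text
time_s: 19.75
tool_pos: [0.5532, -0.0247, 0.0673]
tcp_rot: [0.761, 0.649, 0.001, -0.0]
contact_force: [-4.8, 2.5, 12.1]
gripper_width: 0.0003
grip_force: 6.2
```

Request:
{"op": "drive_tool", "data": {"commands": [{"rot":[0,0,0],"slide":[0,0,0.01],"gripper":-1},{"rot":[0,0,0],"slide":[0,0,0.004],"gripper":-1},{"rot":[0,0,0],"slide":[0,0,0],"gripper":-1},{"rot":[0,0,0],"slide":[0,0,0],"gripper":-1},{"rot":[0,0,0],"slide":[0,0,0],"gripper":-1},{"rot":[0,0,0],"slide":[0,0,0],"gripper":-1}]}}

```text
time_s: 20.5
tool_pos: [0.5535, -0.0248, 0.0601]
tcp_rot: [0.761, 0.649, 0.001, -0.0]
contact_force: [-11.7, 4.4, 27.0]
gripper_width: 0.0008
grip_force: 13.4
```

Same height and force as at the stop in the trial stroke, and it's holding steady.

```bash
python3 -c "
from plant import job; print(job.sign_off())"
```

```text
the job is handed in; nothing more can be done
None
```

I pressed the keys red, yellow, then blue, set the jack under the lug's ring (about 1 mm off centre) and let go of it. I gave the handle one full trial stroke, then handed the job in at 20.5 s with the pad held down at its stop (about 27 N) and the plate raised on the jack; the bystanders were not touched.

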